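Tighten the cup rack's foot screws with the socket key

TASK

The cup-peg rack has come loose: lift the T-handled socket key out of the steel tray, fit it squarely over the left and then the right square-headed screw on the rack's sloping foot, and turn each clockwise to its stop (red line at the white tick), nipping it up firmly there, to about 0.7 newton-metres, without forcing it. Turn the screws only with the key (no fingers on the rack), then stand the key upright in the tray again and let go. Leave the teapot, the two cups and the sweet box standing where they are, and do not push the tray about.

Things in the scene. Friction and masses are not known exactly. Their poses are not given: they have to be found in the camera images.
- key: T-handled socket key, 97 mm tall, 0.22 kg, standing upright. Origin: centre of the socket mouth (underside); z runs up to the handle. Socket block 44 x 44 x 30 mm with a square hole 25 mm wide, 20 mm deep, in its underside (2 mm chamfer), flats square to x and y; stem 18 mm thick; orange T-bar 65 to 97 mm up, 80 mm long along x, 18 mm thick along y.
- left_head (a point): Top centre of the left (+y side) screw's square head, 22 x 22 mm, 18 mm high, on a brass flange 56 mm across. z points out of the slope, 25 degrees (0.44 rad) from vertical, leaning to the robot; x, y are square to the flats and turn with the screw; a red line runs along +y. With the key fully on, its mouth rests on the flange, 18 mm below this point.
- right_head (a point): The same point of the right screw (-y side of the rack), 140 mm from the left one.
- screw_left (a joint): Turn of the left screw in rad; grows clockwise seen from outside. It has friction, stays where it is left and has a firm stop at 1.571, where its red line points straight up the slope at a white tick. Starts between 0.1 and 0.8.
- screw_right (a joint): The same for the right screw.
- rack: Fixed cup-peg rack. Origin: centre of its foot's underside, on the slab; x points away from the robot. Foot 150 x 270 mm; sloping plate 250 mm wide, 75 mm high at the middle, a screw 70 mm to each side. Posts 66 mm behind the origin carry a bar at 313 to 347 mm; four 12 mm pegs (35 and 105 mm to each side) reach from it towards the robot to 14 mm behind the origin, 322 to 344 mm high.
- tray: Loose steel tray, 200 (x) x 160 (y) mm, rim 18 mm high, wall and floor 4 mm thick. Origin: centre of its underside; z up.
- teapot: Red ceramic teapot, 127 mm high, 132 mm across, spout (to 111 mm) along its +y, handle (to 102 mm) along -y. Origin: centre of its underside. Bystander.
- cup_a: Clear glass cup, 72 mm across, 85 mm high, upright. Origin: centre of its underside. Bystander.
- cup_b: Second clear glass cup, the same as the first.
- sweets: Pill-shaped plastic sweet box, white with a green flip lid clicked shut, 52 (x) x 101 (y) x 30 mm. Origin: centre of its underside. Bystander.
Things that resemble listed ones, but are neither listed nor needed, are in the scene too. There is more than one size of the key; the one meant has the size given above.

How it is judged:
On the way, in this order (a step that is already met when the one before it is completed fails the run):
1. the key is lifted clear of the tray (z of key in the frame of tray above 0.03 m), for 0.1 s.
2. the left screw is nipped up against its stop with the key (the key bears on it with over 20 N, about 0.3 N m) (value of joint screw_left above 1.48 rad and contact force between key and rack above 20 N), for 0.1 s.
3. the right screw is nipped up against its stop with the key (the key bears on it with over 20 N, about 0.3 N m) (value of joint screw_right above 1.48 rad and contact force between key and rack above 20 N), for 0.1 s.
At the end, for the whole second after the job is handed in: Both screws within 0.09 rad (5 degrees) of their stops (joint above 1.48); the key stands upright (within 0.1 rad) on the tray's floor inside its rims, at rest (value of joint each of screw_left, screw_right above 1.48 rad and angle between key's own z axis and vertical below 0.1 rad and x of key in the frame of tray between -0.078 and 0.078 m and y of key in the frame of tray between -0.058 and 0.058 m and z of key in the frame of tray below 0.01 m and linear speed of key below 0.02 m/s); the robot touches nothing.
It fails at once if the fingers touch the rack or its screws (over 2 N) (contact force between the fingers and rack above 2 N).
It fails at once if a screw is forced: the key bears on the rack or its screws with over 100 N (about 1.5 N m) (contact force between key and rack above 100 N).
It fails at once if the teapot, a cup or the sweet box is moved over 25 mm (distance of any of teapot, cup_a, cup_b, sweets from where it was at the start of the episode above 0.025 m).
It fails at once if the tray is pushed over 30 mm (distance of tray from where it was at the start of the episode above 0.03 m).
It also fails if it takes over 67 s, if anything falls off the work surface, if the arm or the gripper's body presses on something with over 40 N, if the wrist force passes 120 N, or if a joint passes its speed limit or range.

ROBOT

A 6-joint arm with a two-finger parallel gripper is mounted at the origin on the work surface. World frame = base frame: x ahead of the robot, y to its left, z up, the work surface at z = 0. Lengths are in m, angles in rad, forces in N, time in s.
With the tool pointing down it reaches from about 0.4 to 0.925 m from the base axis. Payload 3.4 kg.
Tool frame: the origin (TCP) lies between the finger pads; the fingertips stand 14 mm ahead of it and the grasp point (between the pads) lies 5 mm behind it; z points along the fingers, y is the line along which they close (so a half turn about z gives the same grasp; the last joint's range is limited). The gripper opens to 85 mm and grips with 20 to 120 N. Pads are 22 mm wide; open, the fingers measure 114 mm over their backs; the gripper's body (76 mm by 85 mm) begins 54 mm behind the grasp point. The pads swing forward as they close: fully open they stand 13 mm farther back than shut.
Start: joints at [1.161, 0.307, 1.506, -0, 1.328, -0.073], TCP at [0.19, 0.543, 0.245] pointing down, gripper open.
Joint ranges: [-3.12, 3.12], [-1.05, 2.28], [0.14, 2.33], [-1.42, 4.57], [0.1, 2.73], [-2.68, 2.68]. Speed limits (rad/s): [2.57, 2.57, 3.14, 3.14, 3.14, 3.14].

INTERFACE

Orientations are given as a 3x3 rotation matrix whose columns are the frame's x, y, z axes.
In Python, from rig import readout, optics, robot gives the robot as it stands.
- The arm moves only by the tool play_rows, never from a script. Its argument "motion" is a list that holds one entry, the list of rows, each a list of 7 numbers: the shift along the tool's x, y, z in cm, then the turn, a rotation vector about the tool's x, y, z in degrees, then the gripper's target within -1 to 1 (shut at 1, half-way at 0, fully open at -1). In form: [[[tx, ty, tz, ax, ay, az, gripper], ...]]. A call has 1 to 12 rows; each row is the pose to reach, as a shift and turn from the pose commanded when the call began, along the tool's axes at that moment; what a row does not reach only later rows make up. A row lasts 1/8 s, in which the tool goes at most 62.5 mm and 10.7 degrees, less where a joint would pass 70% of its speed; a pose out of reach is approached as far as the arm can. A call with a gripper value outside its range is refused whole. The fingers move at their own pace and stop on an object; "newtons" is the grip in N (left out, the last holds). Time passes only in rows, so rows that repeat a pose let the fingers close. It gives the time, the measured TCP pose, the force, the opening and the grip force at its end, in the units of the state.
- readout.observe(): the state, without advancing time (a new reading comes with each control period).
- optics.grab_frame(name): name is "scene" or "top" or "wrist"; returns a dict with "frame" (420x560x3 uint8, red, green, blue), "fov_y" (degrees; the focal length in pixels is half the picture's height over the tangent of half this angle, whatever the lens; pixels are square), "cx", "cy" (the principal point, pixels), "xyz" and "attitude" of the camera in the world. Camera axes: x right, y down, z forward; pixel columns grow to the right and rows downward; lengths in m; the calibration is good to about 2 mm. A picture is of the moment at which its call begins. There is no depth.
- robot.sign_off(): hands the job in; it is judged then, once.
The state is a dict: "t": time; "joints": joint angles; "dq": joint speeds; "joint_torque": joint torques, N m; "ee_pos": TCP position; "orientation": TCP orientation; "wrist_force": force on the tool from outside, world axes, zero at the start; "torque": the same for the moment, N m; "grip_width": finger opening in m; "finger_force": force on a finger pad.
Only numpy, scipy, OpenCV 4.12 (cv2) and the standard library are available. Lean on these libraries where they do the work, as an engineer would, in place of code of your own. Each camera call takes 0.05 s, during which the arm holds its last target. There are 200 camera calls.

## Working session

There is one attempt and no reset: what is moved stays moved. The work goes in short steps, Python scripts to look and compute and a tool call to move; the robot and the scene stay as the last step left them, time stands still between calls to the robot, and variables do not carry over. Pictures are saved under pics/ and viewed, at most 10 in all, crops included, and the job is handed in when it is done.

Besides the shell and the picture viewer there is one more tool, called after ">>>" as name(argument=value, ...), one argument or row to a line, values as JSON. play_rows: Moves the arm, as the interface text tells. Its arguments: {"type":"object","properties":{"motion":{"type":"array"},"newtons":{"type":"number"}},"required":["motion"]}

```bash
mkdir -p pics; ls; python3 - <<'E'
from rig import readout, optics, robot
import cv2,json,numpy as np
s=readout.observe();print({k:np.round(v,3).tolist() for k,v in s.items()})
for n in("scene","top","wrist"):
    f=optics.grab_frame(n);cv2.imwrite(f"pics/{n}0.png",f["frame"][:,:,::-1]);print(n,f["fov_y"],f["cx"],f["cy"],f["xyz"],np.round(f["attitude"],4).tolist())
E
```

```text
pics
{'t': 0.0, 'joints': [1.161, 0.308, 1.508, -0.0, 1.328, -0.074], 'dq': [0.001, -0.002, 0.001, -0.002, 0.001, 0.0], 'joint_torque': [-0.002, -45.756, -25.192, -0.0, 0.013, 0.0], 'ee_pos': [0.19, 0.542, 0.244], 'orientation': [[-0.944, 0.33, -0.001], [0.33, 0.944, -0.002], [0.0, -0.002, -1.0]], 'wrist_force': [-0.565, 0.53, -0.268], 'torque': [-0.0, 0.012, -0.035], 'finger_force': 0.0, 'grip_width': 0.085}
scene 50.160522670078684 287.5405942690544 214.9481412479313 [0.92139993 0.88548106 1.02380533] [[-0.8712, 0.3574, -0.3366], [0.4909, 0.6279, -0.6039], [-0.0045, -0.6914, -0.7225]]
top 47.18294903091605 278.3179612998765 211.38724128487905 [0.36763853 0.10297354 1.65284115] [[0.0032, -0.9976, 0.0687], [-1.0, -0.003, 0.0021], [-0.0019, -0.0687, -0.9976]]
wrist 70.9026081798124 281.3090636513318 209.8746474836686 [0.11673693 0.56921797 0.37365755] [[0.3302, 0.8988, 0.2883], [0.9439, -0.3137, -0.1032], [-0.0023, 0.3062, -0.952]]
```

View pics/top0.png

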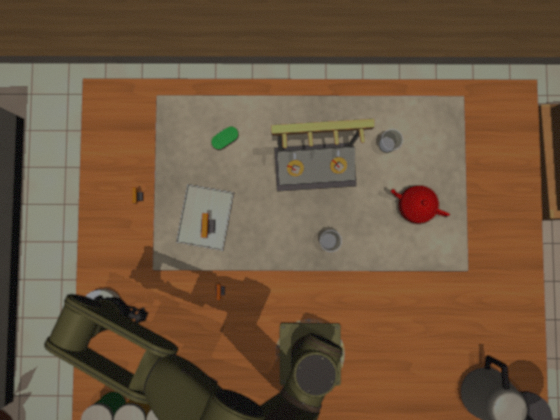

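View pics/scene0.png

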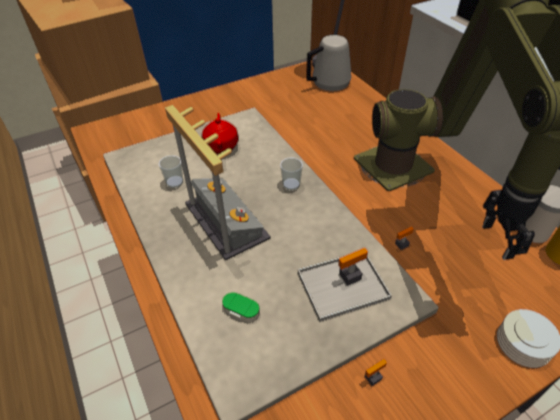

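```bash
cat > h.py <<'E'
import numpy as np, cv2
from rig import readout, optics, robot
from scipy.spatial.transform import Rotation as R
def grab(n,save=None):
    f=optics.grab_frame(n); f["bgr"]=np.ascontiguousarray(f["frame"][:,:,::-1])
    f["hsv"]=cv2.cvtColor(f["bgr"],cv2.COLOR_BGR2HSV)
    if save: cv2.imwrite("pics/"+save,f["bgr"])
    return f
def ray(f,u,v):
    F=f["frame"].shape[0]/2/np.tan(np.radians(f["fov_y"]/2))
    d=np.array(f["attitude"])@np.array([(u-f["cx"])/F,(v-f["cy"])/F,1.]); return np.array(f["xyz"]),d/np.linalg.norm(d)
def onz(f,u,v,z):
    o,d=ray(f,u,v); return o+d*(z-o[2])/d[2]
def onplane(f,u,v,p,n):
    o,d=ray(f,u,v); return o+d*((p-o)@n)/(d@n)
def tri(*obs):
    A=np.zeros((3,3));b=np.zeros(3)
    for f,u,v in obs:
        o,d=ray(f,u,v);P=np.eye(3)-np.outer(d,d);A+=P;b+=P@o
    x=np.linalg.solve(A,b); return x,[round(float(np.linalg.norm(np.cross(x-ray(f,u,v)[0],ray(f,u,v)[1]))),4) for f,u,v in obs]
def proj(f,p):
    F=f["frame"].shape[0]/2/np.tan(np.radians(f["fov_y"]/2))
    c=np.array(f["attitude"]).T@(np.array(p)-np.array(f["xyz"])); return np.array([f["cx"]+F*c[0]/c[2],f["cy"]+F*c[1]/c[2]])
def blobs(f,lo,hi,amin=15):
    m=cv2.inRange(f["hsv"],lo,hi); n,l,s,c=cv2.connectedComponentsWithStats(m)
    return [(c[i].round(1).tolist(),int(s[i,4]),s[i,:4].tolist(),cv2.minAreaRect(np.argwhere(l==i)[:,::-1].astype(np.float32))) for i in range(1,n) if s[i,4]>=amin]
def toward(pos,rot):  # shift cm / rotvec deg in current tool axes
    s=readout.observe(); Rt=np.array(s["orientation"])
    return (Rt.T@(np.array(pos)-s["ee_pos"])*100).round(2), np.degrees(R.from_matrix(Rt.T@rot).as_rotvec()).round(2)
E
python3 - <<'E'
from h import *
t=grab("top");s=grab("scene")
for f in(t,s):
    for c in blobs(f,(8,180,120),(18,255,255),25):
        if c[1]<800: print(c)
kt=[c for c in blobs(t,(8,180,120),(18,255,255),25)]
for z in (0,.02,.081): print(z,onz(t,206,224,z),onz(t,295,168,z),onz(t,338,165,z))
print("scr",tri((t,295,167),(s,240,214)),tri((t,338,164.5),(s,217,186)),"key",tri((t,206,224.5),(s,353,258)))
print("tray corners",[onz(t,u,v,.02).round(3) for u,v in((187,185),(234,192),(224,249),(178,241))])
print("slab corner",tri((t,154,270),(s,433,310)))
E
```

```text
([133.3, 194.3], 69, [131, 186, 5, 18], ((133.0, 194.5), (17.0, 4.0), 90.0))
([204.4, 225.2], 99, [202, 214, 6, 23], ((204.23756408691406, 224.98617553710938), (4.57261848449707, 22.127269744873047), 3.012787342071533))
([402.9, 229.5], 96, [391, 221, 23, 15], ((400.794189453125, 229.3235626220703), (23.040882110595703, 11.884244918823242), 14.03624439239502))
([353.0, 255.7], 180, [339, 248, 28, 16], ((352.8362121582031, 255.78448486328125), (6.302708625793457, 28.75611114501953), 66.80140686035156))
0 [0.43722158 0.35505379 0.        ] [0.6324083  0.04905469 0.        ] [ 0.64332754 -0.10003403  0.        ]
0.02 [0.4363796  0.35200353 0.02      ] [0.62920448 0.04970713 0.02      ] [ 0.6399916  -0.09757756  0.02      ]
0.081 [0.43381156 0.34270022 0.081     ] [0.61943285 0.05169707 0.081     ] [ 0.62981698 -0.09008533  0.081     ]
scr (array([0.61464335, 0.05428723, 0.11461255]), [0.003, 0.003]) (array([ 0.62400992, -0.08499687,  0.11434431]), [0.0021, 0.0021]) key (array([0.4286009 , 0.33951239, 0.1134335 ]), [0.0029, 0.0029])
tray corners [array([0.57 , 0.419, 0.02 ]), array([0.546, 0.258, 0.02 ]), array([0.352, 0.29 , 0.02 ]), array([0.378, 0.446, 0.02 ])]
slab corner (array([0.28348332, 0.52486722, 0.00868509]), [0.005, 0.005])
```

View pics/wrist0.png

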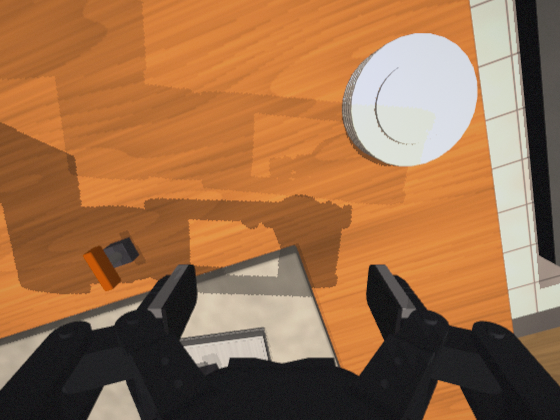

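```bash
python3 - <<'E'
from h import *
Rd=R.from_euler('z',-3,degrees=True).as_matrix()@np.diag([-1,1,-1.])
print(toward([.43,.34,.24],Rd))
E
```

```text
(array([-29.35, -11.17,   0.49]), array([-6.00e-02, -1.00e-02, -1.63e+01]))
```

>>> play_rows(
  motion=[
    [[-5.9,-2.2,0.1,0,0,-3.3,-1],[-11.7,-4.5,0.2,0,0,-6.5,-1],[-17.6,-6.7,0.3,0,0,-9.8,-1],[-23.5,-8.9,0.4,0,0,-13,-1],[-29.35,-11.2,0.5,0,0,-16.3,-1],[-29.35,-11.2,0.5,0,0,-16.3,-1],[-29.35,-11.2,0.5,0,0,-16.3,-1]],
  ],
)

```text
t: 1.12
ee_pos: [0.43, 0.3397, 0.2401]
orientation: [[-0.999, 0.054, -0.001], [0.054, 0.999, 0.0], [0.001, 0.0, -1.0]]
wrist_force: [0.8, -0.4, -0.9]
grip_width: 0.0853
finger_force: 0.0
```

```bash
python3 - <<'E'
from h import *
f=grab("wrist","w1.png");s=readout.observe();print(s["t"],s["ee_pos"],s["joints"])
for c in blobs(f,(5,150,80),(20,255,255),200):
    print(c)
    b=cv2.boxPoints(c[3])
    print([onz(f,u,v,.113).round(4).tolist() for u,v in b])
E
```

```text
1.175 [0.42936525 0.34029428 0.24015201] [ 5.92638948e-01  2.73534550e-01  1.56981094e+00  7.00348541e-04
  1.29895492e+00 -9.25772847e-01]
([398.2, 121.6], 58992, [0, 0, 560, 386], ((279.5, 192.5), (385.0, 559.0), 90.0))
[[0.2598, 0.1404, 0.113], [0.2823, 0.5552, 0.113], [0.6584, 0.6416, 0.113], [0.6247, 0.0124, 0.113]]
([284.2, 203.5], 1877, [273, 158, 22, 93], ((283.5, 204.0), (92.0, 21.0), 90.0))
[[0.3873, 0.3357, 0.113], [0.3883, 0.3538, 0.113], [0.4755, 0.3503, 0.113], [0.4744, 0.3303, 0.113]]
([448.0, 403.6], 1415, [422, 380, 55, 40], ((449.0, 399.5), (54.0, 39.0), -0.0))
[[0.7025, 0.4923, 0.113], [0.6428, 0.4868, 0.113], [0.646, 0.5472, 0.113], [0.7059, 0.5559, 0.113]]
```

View pics/w1.png

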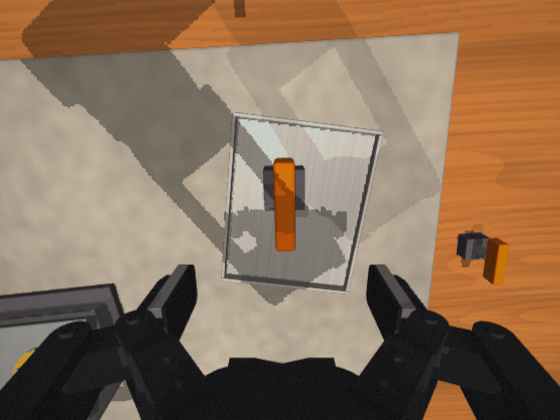

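>>> play_rows(
  motion=[
    [[-0.5,0.25,5,0,0,0,-1],[-0.5,0.25,10,0,0,0,-1],[-0.5,0.25,13,0,0,0,-1],[-0.5,0.25,14.8,0,0,0,-1],[-0.5,0.25,14.8,0,0,0,0],[-0.5,0.25,14.8,0,0,0,1],[-0.5,0.25,14.8,0,0,0,1],[-0.5,0.25,14.8,0,0,0,1],[-0.5,0.25,14.8,0,0,0,1],[-0.5,0.25,14.8,0,0,0,1]],
  ],
  newtons=110,
)

```text
t: 2.42
ee_pos: [0.4357, 0.3426, 0.0935]
orientation: [[-0.999, 0.053, 0.001], [0.053, 0.999, 0.001], [-0.001, 0.001, -1.0]]
wrist_force: [-0.2, -0.7, 6.5]
grip_width: 0.0166
finger_force: 107.5
```

>>> play_rows(
  motion=[
    [[0,0,-2,0,0,0,1],[0,0,-5,0,0,0,1],[0,0,-10,0,0,0,1],[0,0,-15,0,0,0,1],[0,0,-19,0,0,0,1],[0,0,-19,0,0,0,1],[0,0,-19,0,0,0,1]],
  ],
)

```text
t: 3.3
ee_pos: [0.4343, 0.3415, 0.2808]
orientation: [[-0.999, 0.052, -0.002], [0.052, 0.999, -0.001], [0.002, -0.002, -1.0]]
wrist_force: [0.3, 0.6, -2.7]
grip_width: 0.0168
finger_force: 107.7
```

```bash
cat >> h.py <<'E'
PSI=np.radians(3.9)
def rackframe(psi=PSI):
    Rr=R.from_euler('z',psi).as_matrix(); c,s=np.cos(np.radians(25)),np.sin(np.radians(25))
    n=Rr@[-s,0,c]; u=Rr@[c,0,s]; x=-u; z=-n
    return n,u,np.column_stack([x,np.cross(z,x),z])
E
python3 - <<'E'
from h import *
n,u,B=rackframe()
mid=np.array([.6193,-.0153,.110])
print(toward(mid+n*.17,B)); s=readout.observe();print(s["ee_pos"],s["grip_width"],s["wrist_force"],s["torque"])
E
```

```text
(array([-13.22, -35.52,   1.71]), array([ -1.59, -25.09,  -6.78]))
[0.43425647 0.34147651 0.28083547] 0.016822393402030206 [ 0.26580771  0.6251262  -2.73672524] [-0.01110389  0.00496396  0.00652437]
```

>>> play_rows(
  motion=[
    [[-2,-5.3,0.2,-0.2,-3.7,-1,1],[-4,-10.7,0.5,-0.5,-7.5,-2,1],[-6,-16,0.8,-0.7,-11.3,-3,1],[-8,-21.3,1,-1,-15,-4,1],[-10,-26.6,1.3,-1.2,-18.8,-5,1],[-12,-32,1.5,-1.4,-22.6,-6,1],[-13.2,-35.5,1.7,-1.6,-25.1,-6.8,1],[-13.2,-35.5,1.7,-1.6,-25.1,-6.8,1],[-13.2,-35.5,1.7,-1.6,-25.1,-6.8,1]],
  ],
)

```text
t: 4.42
ee_pos: [0.5468, -0.0189, 0.263]
orientation: [[-0.905, -0.068, 0.419], [-0.06, 0.998, 0.031], [-0.42, 0.003, -0.907]]
wrist_force: [1.0, 0.3, -1.8]
grip_width: 0.0166
finger_force: 108.3
```

```bash
python3 - <<'E'
from h import *
f=grab("wrist","w2.png");s=readout.observe();print(s["t"],s["ee_pos"],s["joints"].__repr__())
E
```

```text
4.475 [ 0.54731068 -0.01832662  0.26366259] array([-0.18047181,  0.06970408,  1.86276451,  0.15004354,  0.79215188,
       -1.90267418])
```

View pics/w2.png

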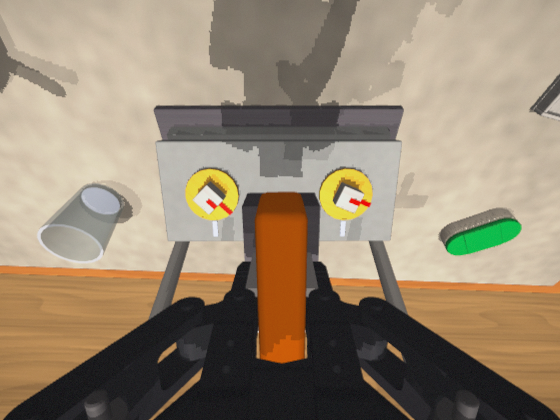

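```bash
python3 - <<'E'
from h import *
im=cv2.imread("pics/w2.png");cv2.imwrite("pics/w2c.png",cv2.resize(im[150:280,180:380],None,fx=4,fy=4,interpolation=cv2.INTER_CUBIC))
f=grab("wrist")
n,u,B=rackframe()
import pickle;pickle.dump({k:f[k] for k in("frame","fov_y","cx","cy","xyz","attitude")},open("w2.pkl","wb"))
hs=f["hsv"]
C=[]
for c in blobs(f,(20,150,120),(33,255,255),200):
    x,y,w,h=c[2]; sub=np.zeros(hs.shape[:2],np.uint8)
    m=cv2.inRange(hs,(20,150,120),(33,255,255)); sub[y:y+h,x:x+w]=m[y:y+h,x:x+w]
    pts=np.argwhere(sub)[:,::-1]; hull=cv2.convexHull(pts.astype(np.int32))
    e=cv2.fitEllipse(hull); print(c[:3],e); C.append(e[0])
C=[c for c in C if 150<c[1]<240]; C.sort()
o=np.array(f["xyz"]);F=210/np.tan(np.radians(f["fov_y"]/2))
for z in(.08,.085,.09,.095,.1):
    P=[onplane(f,*c,np.array([.6193,-.0153,z]),n) for c in C]; d=P[1]-P[0]
    print(z,[p.round(4) for p in P],np.linalg.norm(d).round(4),np.degrees(np.arctan2(-d[0],d[1])).round(2),d[2].round(4))
E
```

```text
([211.5, 190.7], 1370, [185, 168, 53, 51]) ((210.9810791015625, 192.75497436523438), (50.02975082397461, 53.42628479003906), 121.89892578125)
([343.1, 190.9], 1385, [319, 168, 53, 51]) ((344.8157653808594, 192.70962524414062), (49.936859130859375, 53.46803283691406), 61.405357360839844)
0.08 [array([ 0.6416, -0.0908,  0.088 ]), array([0.6313, 0.0612, 0.088 ])] 0.1523 3.9 0.0
0.085 [array([ 0.6386, -0.0899,  0.0916]), array([0.6284, 0.06  , 0.0916])] 0.1502 3.9 0.0
0.09 [array([ 0.6356, -0.089 ,  0.0952]), array([0.6255, 0.0588, 0.0952])] 0.1481 3.9 0.0
0.095 [array([ 0.6325, -0.0881,  0.0988]), array([0.6226, 0.0576, 0.0988])] 0.146 3.9 0.0
0.1 [array([ 0.6295, -0.0872,  0.1025]), array([0.6197, 0.0564, 0.1025])] 0.1439 3.9 0.0
```

View pics/w2c.png

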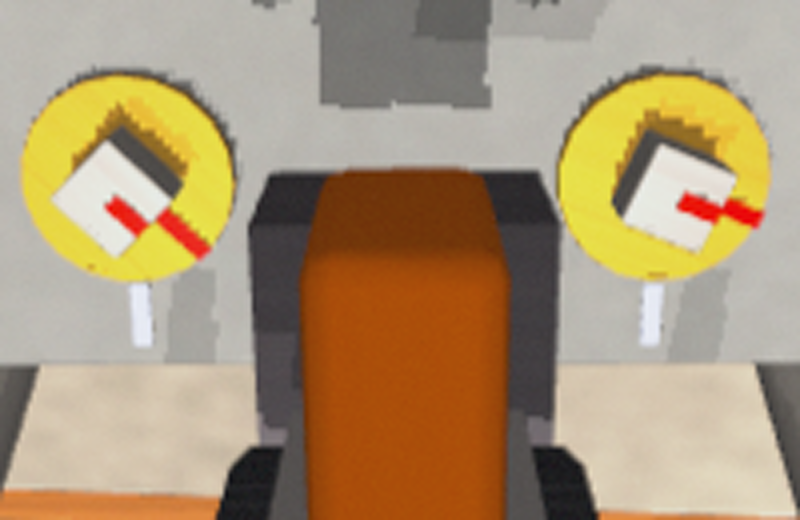

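```bash
python3 - <<'E'
from h import *
import pickle
f=pickle.load(open("w2.pkl","rb"));s=readout.observe()
F=210/np.tan(np.radians(f["fov_y"]/2));K=np.array([[F,0,f["cx"]],[0,F,f["cy"]],[0,0,1]])
px=lambda L:np.array([[180+(x+.5)/4-.5,150+(y+.5)/4-.5] for x,y in L])
q=px([(302,248),(508,248),(330,170),(485,170),(270,173),(543,173),(250,225),(557,225)])
# frame: tool-like axes x (to camera), y, z along tool; mouth at z=0 -> bar at z=-97..-65 ; image right=+y
X=np.array([[40,-9,-97],[40,9,-97],[40,-9,-65],[40,9,-65],[22,-22,0],[22,22,0],[22,-22,-30],[22,22,-30]])/1000.
ok,r,t=cv2.solvePnP(X,q,K,None); 
e=cv2.projectPoints(X,r,t,K,None)[0][:,0]-q;print(e.round(1).tolist())
Rt=np.array(s["orientation"]);A=np.array(f["attitude"]);p=np.array(f["xyz"])+A@t[:,0]
print("mouth in tool mm",(Rt.T@(p-s["ee_pos"])*1000).round(1),"rot",np.degrees(R.from_matrix(Rt.T@A@cv2.Rodrigues(r)[0]).as_rotvec()).round(1))
print("cam in tool",(Rt.T@(np.array(f["xyz"])-s["ee_pos"])).round(4))
# screws
n,u,B=rackframe()
T=px([(678,197),(113,201)]);Fl=np.array([[344.8,192.7],[211,192.75]])
z=A[:,2]
def at(c,depth): return np.array(f["xyz"])+A@np.array([(c[0]-f["cx"])/F,(c[1]-f["cy"])/F,1])*depth
fl=[at(c,.14*F/133.8) for c in Fl]; hd=[at(c,.14*F/np.hypot(*(T[0]-T[1]))) for c in T]
for a,b in zip(fl,hd): print("flange",a.round(4),"head",b.round(4),"pred head",(a+n*.018).round(4))
# red-line and square angles on head plane
for nm,pl,P0 in(("L",[(683,200),(760,217)],fl[0]),("R",[(113,202),(205,250)],fl[1])):
    pass
for nm,sq,h in(("L",[(660,142),(735,178),(698,252),(620,215)],hd[0]),("R",[(112,140),(175,198),(118,258),(52,202)],hd[1])):
    W=[onplane(f,*c,h,n) for c in px(sq)]
    a=[np.degrees(np.arctan2((W[(i+1)%4]-W[i])@np.cross(n,u),(W[(i+1)%4]-W[i])@u)).round(1) for i in range(4)]
    print(nm,"edge angs ccw from upslope",a,[np.linalg.norm(W[(i+1)%4]-W[i]).round(4) for i in range(4)],np.mean(W,0).round(4))
t0=grab("top");s0=grab("scene")
for h in hd: print(proj(t0,h),proj(s0,h))
E
```

```text
[[-0.1, 0.8], [0.4, 0.9], [-1.1, -1.8], [0.2, -1.6], [1.5, 0.4], [-1.9, 0.6], [1.0, 0.2], [-0.0, 0.4]]
mouth in tool mm [ 5.5  0.3 65.3] rot [ 0.  -0.2  0.2]
cam in tool [ 0.0778  0.0006 -0.1285]
flange [0.6144 0.0541 0.1091] head [0.6085 0.0544 0.1259] pred head [0.6068 0.0536 0.1254]
flange [ 0.6241 -0.0856  0.1089] head [ 0.6189 -0.0852  0.1263] pred head [ 0.6165 -0.0861  0.1252]
L edge angs ccw from upslope [np.float64(64.6), np.float64(-21.8), np.float64(-115.7), np.float64(154.8)] [np.float64(0.0211), np.float64(0.0207), np.float64(0.0224), np.float64(0.0205)] [0.6085 0.0545 0.1259]
R edge angs ccw from upslope [np.float64(44.6), np.float64(-44.3), np.float64(-133.8), np.float64(134.4)] [np.float64(0.0206), np.float64(0.0219), np.float64(0.0212), np.float64(0.0225)] [ 0.6186 -0.0849  0.1261]
[294.6009267  169.17193278] [240.62596103 210.33780392]
[338.20791805 166.05006409] [217.39418122 182.34777268]
```

```bash
cat >> h.py <<'E'
HL=np.array([.6080,.0541,.1257]);HR=np.array([.6178,-.0856,.1258]);OFF=np.array([.0055,.0003,.0653])
def pose(H,h,th,off=OFF,tilt=None):
    n,u,B=rackframe(); T=B@R.from_euler('z',th,degrees=True).as_matrix(); return H+n*h-T@off,T
E
python3 - <<'E'
from h import *
for a in((HL,.06,24.5),(HL,.02,24.5)): print(toward(*pose(*a)))
E
```

```text
(array([-0.46,  6.51,  2.84]), array([ 0.17,  0.05, 24.59]))
(array([-0.46,  6.49,  6.84]), array([ 0.17,  0.05, 24.59]))
```

>>> play_rows(
  motion=[
    [[-0.2,2.5,0.8,0.2,0.05,8,1],[-0.3,5,1.6,0.2,0.05,16,1],[-0.46,6.5,2.8,0.2,0.05,24.6,1],[-0.46,6.5,4.8,0.2,0.05,24.6,1],[-0.46,6.5,6,0.2,0.05,24.6,1],[-0.46,6.5,6,0.2,0.05,24.6,1],[-0.46,6.5,6,0.2,0.05,24.6,1]],
  ],
)

```text
t: 5.5
ee_pos: [0.5737, 0.0478, 0.2134]
orientation: [[-0.85, 0.315, 0.423], [0.359, 0.933, 0.027], [-0.386, 0.175, -0.906]]
wrist_force: [0.3, -0.3, -3.1]
grip_width: 0.0166
finger_force: 108.4
```

```bash
python3 - <<'E'
from h import *
for a in((HL,.03,24.5),(HL,-.017,24.5)): print(toward(*pose(*a)))
s=readout.observe();print(s["joints"],s["wrist_force"],s["torque"])
f=grab("wrist","w3.png");g=grab("scene")
cv2.imwrite("pics/w3b.png",np.hstack([f["bgr"][100:400,120:440],cv2.resize(g["bgr"][110:260,160:310],(300,300),interpolation=cv2.INTER_CUBIC)]))
n,u,B=rackframe();print("head px",proj(f,HL),proj(f,HL-n*.018),proj(g,HL))
E
```

```text
(array([ 0.13,  0.09, -0.11]), array([-0.06,  0.1 , -0.1 ]))
(array([0.14, 0.1 , 4.59]), array([-0.06,  0.1 , -0.1 ]))
[-0.00969129  0.16546646  1.89681245  0.05209845  0.64343378 -1.25359386] [ 0.32743738 -0.34430453 -3.12985121] [0.01781832 0.34711677 0.02952572]
head px [281.44788051 208.85463904] [281.4669588  202.40923838] [240.72687995 210.25153095]
```

View pics/w3b.png

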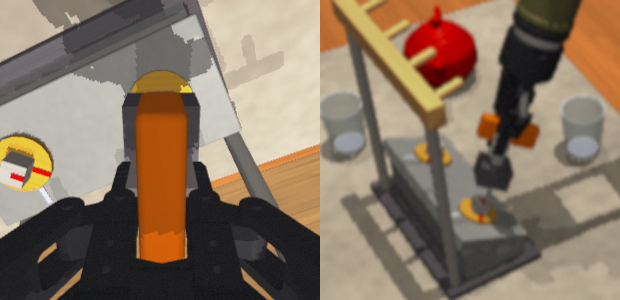

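>>> play_rows(
  motion=[
    [[0.07,0.05,1,0,0,0,1],[0.07,0.05,2,0,0,0,1],[0.07,0.05,2.6,0,0,0,1],[0.07,0.05,3,0,0,0,1],[0.07,0.05,3.3,0,0,0,1],[0.07,0.05,3.5,0,0,0,1],[0.07,0.05,3.5,0,0,0,1]],
  ],
)

```text
t: 6.48
ee_pos: [0.588, 0.0494, 0.1812]
orientation: [[-0.85, 0.315, 0.423], [0.359, 0.933, 0.027], [-0.386, 0.175, -0.906]]
wrist_force: [1.1, -1.0, -2.2]
grip_width: 0.0171
finger_force: 108.5
```

```bash
python3 - <<'E'
from h import *
for a in((HL,-.005,24.5),(HL,-.017,24.5)): print(toward(*pose(*a)))
s=readout.observe();T=np.array(s["orientation"]);print(T.T@s["wrist_force"],T.T@s["torque"])
E
```

```text
(array([ 0.05,  0.06, -0.14]), array([-0.06,  0.1 , -0.1 ]))
(array([0.05, 0.06, 1.06]), array([-0.06,  0.1 , -0.1 ]))
[-0.46742177 -0.99458924  2.4826152 ] [ 0.20029344  0.28913754 -0.03823791]
```

>>> play_rows(
  motion=[
    [[0,0,0.3,0,0,0,1],[0,0,0.6,0,0,0,1],[0,0,0.8,0,0,0,1],[0,0,1.0,0,0,0,1],[0,0,1.0,0,0,0,1]],
  ],
)

```text
t: 7.1
ee_pos: [0.5923, 0.0497, 0.172]
orientation: [[-0.85, 0.315, 0.423], [0.359, 0.933, 0.027], [-0.386, 0.175, -0.906]]
wrist_force: [1.4, -0.6, -1.9]
grip_width: 0.0169
finger_force: 108.5
```

```bash
python3 - <<'E'
from h import *
print(toward(*pose(HL,-.017,24.5)))
s=readout.observe();T=np.array(s["orientation"]);print(T.T@s["wrist_force"],T.T@s["torque"])
f=grab("wrist");g=grab("scene");t=grab("top")
cv2.imwrite("pics/w4.png",np.hstack([f["bgr"][120:320,180:380],cv2.resize(g["bgr"][170:240,200:270],(400,400),interpolation=cv2.INTER_CUBIC)[::2,::2],]).repeat(2,0).repeat(2,1))
E
```

```text
(array([0.05, 0.06, 0.04]), array([-0.07,  0.08, -0.1 ]))
[-0.66358184 -0.45185602  2.26298404] [0.14917831 0.15207634 0.02742978]
```

View pics/w4.png

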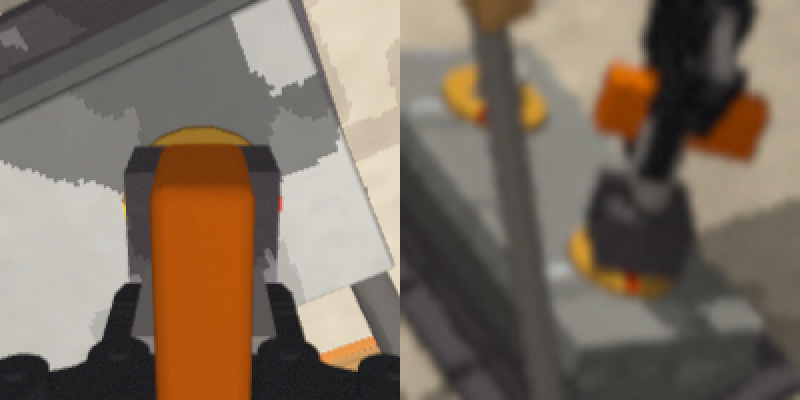

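>>> play_rows(
  motion=[
    [[0,-0.07,0,0,0,7,1],[0.02,-0.13,0,0,0,14,1],[0.04,-0.2,0,0,0,21,1],[0.06,-0.26,0,0,0,28,1],[0.1,-0.315,0,0,0,35,1],[0.14,-0.37,0,0,0,42,1],[0.19,-0.415,0,0,0,49,1],[0.24,-0.455,0,0,0,56,1],[0.24,-0.455,0,0,0,56,1]],
  ],
)

```text
t: 8.38
ee_pos: [0.5882, 0.0449, 0.1702]
orientation: [[-0.213, 0.881, 0.422], [0.974, 0.224, 0.025], [-0.072, 0.416, -0.906]]
wrist_force: [-0.5, -6.4, -2.4]
grip_width: 0.0167
finger_force: 108.5
```

```bash
cat > st.py <<'E'
from h import *
import sys
H=HL if sys.argv[1]=="L" else HR
print(toward(*pose(H,-.017,float(sys.argv[2]))))
s=readout.observe();T=np.array(s["orientation"]);print("F tool",(T.T@s["wrist_force"]).round(2),"M tool",(T.T@s["torque"]).round(3),s["joints"].round(3),s["t"])
E
python3 st.py L 80.5
```

```text
(array([0.23, 0.07, 0.06]), array([-0.04,  0.21, -0.09]))
F tool [-5.99 -2.87  1.76] M tool [ 0.781 -1.272  0.003] [-0.014  0.243  1.93   0.061  0.535 -0.291] 8.375
```

>>> play_rows(
  motion=[
    [[-0.1,0,0,0,0,0,1],[-0.1,-0.04,0,0,0,4,1],[-0.1,-0.08,0,0,0,8,1],[-0.1,-0.08,0,0,0,8,1]],
  ],
)

```text
t: 8.88
ee_pos: [0.5874, 0.0443, 0.1698]
orientation: [[-0.089, 0.903, 0.421], [0.996, 0.086, 0.026], [-0.013, 0.422, -0.907]]
wrist_force: [-0.9, -5.1, -2.4]
grip_width: 0.0169
finger_force: 108.5
```

```bash
python3 st.py L 88.5
```

```text
(array([0.28, 0.05, 0.06]), array([-0.04,  0.16, -0.09]))
F tool [-4.99 -2.27  1.71] M tool [ 0.686 -1.044 -0.091] [-0.016  0.242  1.932  0.064  0.534 -0.157] 8.875
```

>>> play_rows(
  motion=[
    [[-0.1,-0.03,0,0,0,3,1],[-0.1,-0.06,0,0,0,6,1],[-0.1,-0.08,0,0,0,8,1],[-0.1,-0.08,0,0,0,8,1]],
  ],
)

```text
t: 9.38
ee_pos: [0.5865, 0.0439, 0.1693]
orientation: [[0.037, 0.906, 0.421], [0.998, -0.053, 0.027], [0.047, 0.419, -0.907]]
wrist_force: [-3.5, -2.9, -1.7]
grip_width: 0.017
finger_force: 108.6
```

```bash
python3 st.py L 96.5
```

```text
(array([0.33, 0.03, 0.05]), array([-0.05,  0.11, -0.08]))
F tool [-3.07 -3.71  0.06] M tool [ 0.845 -0.726 -0.1  ] [-0.018  0.242  1.934  0.068  0.533 -0.022] 9.375
```

>>> play_rows(
  motion=[
    [[0,-0.02,0,0,0,2,1],[0,-0.03,0,0,0,3,1],[0,-0.03,0,0,0,3,1]],
  ],
)

```text
t: 9.75
ee_pos: [0.5862, 0.044, 0.1691]
orientation: [[0.085, 0.903, 0.421], [0.994, -0.106, 0.027], [0.069, 0.416, -0.907]]
wrist_force: [-4.3, -3.7, 0.2]
grip_width: 0.0168
finger_force: 108.8
```

```bash
python3 st.py L 99.5; python3 - <<'E'
from h import *
g=grab("scene","s5.png");f=grab("wrist","w5.png")
cv2.imwrite("pics/w5b.png",np.hstack([cv2.resize(f["bgr"][120:320,180:380],(400,400)),cv2.resize(g["bgr"][170:240,200:270],(400,400),interpolation=cv2.INTER_CUBIC)]))
E
```

```text
(array([0.33, 0.02, 0.05]), array([-0.06,  0.11, -0.13]))
F tool [-4.05 -3.37 -2.08] M tool [ 0.914 -0.909 -0.097] [-0.018  0.242  1.934  0.068  0.533  0.032] 9.75
```

View pics/w5b.png

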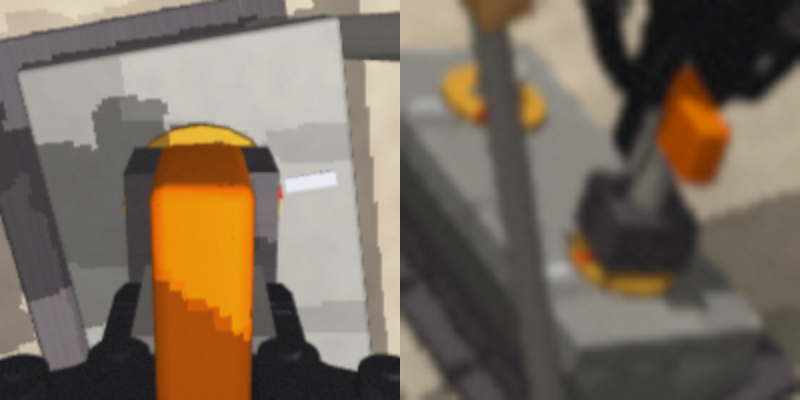

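>>> play_rows(
  motion=[
    [[0,-0.02,0,0,0,2,1],[0,-0.04,0,0,0,4,1],[0,-0.04,0,0,0,4,1]],
  ],
)

```text
t: 10.22
ee_pos: [0.5858, 0.0439, 0.1688]
orientation: [[0.146, 0.896, 0.42], [0.985, -0.173, 0.026], [0.096, 0.41, -0.907]]
wrist_force: [-3.5, -4.0, -0.7]
grip_width: 0.0166
finger_force: 109.0
```

```bash
python3 st.py L 103.5
```

```text
(array([0.35, 0.01, 0.05]), array([-0.05,  0.15,  0.  ]))
F tool [-4.54 -2.75 -0.97] M tool [ 0.876 -0.924 -0.663] [-0.018  0.242  1.935  0.067  0.532  0.1  ] 10.225
```

>>> play_rows(
  motion=[
    [[0,0,0,0,0,0.3,1],[0,0,0,0,0,0.3,1],[0,0,0,0,0,0.3,1]],
  ],
)

```text
t: 10.6
ee_pos: [0.5857, 0.044, 0.1688]
orientation: [[0.15, 0.895, 0.42], [0.984, -0.177, 0.026], [0.098, 0.41, -0.907]]
wrist_force: [-3.7, -2.8, -1.1]
grip_width: 0.0165
finger_force: 109.2
```

```bash
python3 st.py L 103.8; cat > red.py <<'E'
from h import *
import sys
H=HL if sys.argv[1]=="L" else HR
n,u,B=rackframe()
for c in("scene","wrist"):
    f=grab(c); F0=H-n*.018
    for z in blobs(f,(0,200,120),(6,255,255),2)+blobs(f,(174,200,120),(180,255,255),2):
        p=onplane(f,*z[0],F0,n)-F0; 
        if np.linalg.norm(p)<.05: print(c,z[:2],"r",np.linalg.norm(p).round(4),"ccw from upslope",np.degrees(np.arctan2(p@np.cross(n,u),p@u)).round(1))
E
python3 red.py L
```

```text
(array([0.35, 0.01, 0.04]), array([-0.06,  0.15,  0.05]))
F tool [-3.43 -3.3  -0.65] M tool [ 0.882 -0.951 -0.838] [-0.018  0.242  1.935  0.067  0.532  0.105] 10.6
```

>>> play_rows(
  motion=[
    [[0,0.03,0,0,0,-4,1],[0,0.08,0,0,0,-8,1],[0,0.08,0,0,0,-8,1]],
  ],
)

```text
t: 11.08
ee_pos: [0.5872, 0.0443, 0.1694]
orientation: [[0.027, 0.906, 0.422], [0.999, -0.043, 0.027], [0.043, 0.42, -0.906]]
wrist_force: [-1.4, -1.3, -2.9]
grip_width: 0.0167
finger_force: 108.4
```

```bash
python3 st.py L 95.8; python3 red.py L
```

```text
(array([ 0.3 , -0.02,  0.04]), array([-0.  ,  0.07, -0.18]))
F tool [-1.46 -2.43  1.97] M tool [ 0.82  -0.367 -0.056] [-0.018  0.242  1.933  0.069  0.533 -0.033] 11.075
```

>>> play_rows(
  motion=[
    [[0,0,-0.7,0,0,0,1],[0,0,-1.5,0,0,0,1],[0,0,-3,0,0,0,1],[0,0,-6,0,0,0,1],[0,0,-9,0,0,0,1],[0,0,-9,0,0,0,1],[0,0,-9,0,0,0,1]],
  ],
)

```text
t: 12.05
ee_pos: [0.5497, 0.0416, 0.2516]
orientation: [[0.026, 0.906, 0.423], [0.999, -0.042, 0.027], [0.042, 0.422, -0.906]]
wrist_force: [-0.2, 0.9, -2.6]
grip_width: 0.0167
finger_force: 108.5
```

```bash
cat >> h.py <<'E'
_e=rackframe()[2]@np.array([.0015,-.0017,0])
HL=HL+_e;HR=HR+_e;OFF=np.array([.0067,-.0012,.0653])
def posef(H,h,th): return pose(H,h,th,OFF)
E
python3 - <<'E'
from h import *
print(toward(*posef(HR,.09,45)));print(toward(*posef(HR,.025,45)))
s=readout.observe();print(s["wrist_force"],s["joints"].round(3))
f=grab("wrist","w6.png")
for c in blobs(f,(5,150,80),(20,255,255),3000): print(c)
for c in blobs(f,(20,150,120),(33,255,255),200): print(c[:3])
E
python3 red.py L; python3 red.py R
```

```text
(array([-13.59,   1.88,  -1.6 ]), array([  0.07,   0.13, -50.91]))
(array([-13.58,   1.87,   4.9 ]), array([  0.07,   0.13, -50.91]))
[-0.19584462  0.88004169 -2.57230716] [-0.026  0.085  1.881  0.057  0.739 -0.024]
([280.3, 271.3], 8500, [252, 170, 56, 194], ((281.5050048828125, 266.14984130859375), (193.62582397460938, 54.03666305541992), 88.09085083007812))
([279.9, 174.8], 770, [252, 162, 55, 31])
wrist ([300.3, 188.9], 64) r 0.0208 ccw from upslope 1.4
```

>>> play_rows(
  motion=[
    [[-2.5,0.4,-1.6,0,0,-9,1],[-5,0.8,-1.6,0,0,-18,1],[-7.5,1.1,-1.6,0,0,-27,1],[-10,1.5,-1.6,0,0.1,-36,1],[-12,1.7,-1.6,0.1,0.1,-45,1],[-13.6,1.9,-1.6,0.1,0.1,-50.9,1],[-13.6,1.9,1,0.1,0.1,-50.9,1],[-13.6,1.9,3.9,0.1,0.1,-50.9,1],[-13.6,1.9,3.9,0.1,0.1,-50.9,1],[-13.6,1.9,3.9,0.1,0.1,-50.9,1]],
  ],
)

```text
t: 13.55
ee_pos: [0.5799, -0.094, 0.2184]
orientation: [[-0.688, 0.592, 0.42], [0.662, 0.749, 0.028], [-0.298, 0.297, -0.907]]
wrist_force: [-0.3, 0.7, -1.4]
grip_width: 0.0167
finger_force: 108.2
```

```bash
sed -i 's/pose(H,-.017/posef(H,-.017/' st.py; python3 st.py R 45
```

```text
(array([0.03, 0.01, 5.18]), array([-0.09, -0.05,  0.  ]))
F tool [ 1.08 -0.05  1.21] M tool [0.232 0.161 0.025] [-0.333  0.183  1.856  0.253  0.714 -1.346] 13.55
```

>>> play_rows(
  motion=[
    [[0,0,1.5,0,0,0,1],[0,0,2.6,0,0,0,1],[0,0,3.2,0,0,0,1],[0,0,3.6,0,0,0,1],[0,0,3.9,0,0,0,1],[0,0,4.1,0,0,0,1],[0,0,4.1,0,0,0,1]],
  ],
)

```text
t: 14.42
ee_pos: [0.597, -0.0928, 0.1811]
orientation: [[-0.688, 0.592, 0.42], [0.662, 0.749, 0.028], [-0.298, 0.298, -0.907]]
wrist_force: [-0.3, -0.1, -1.9]
grip_width: 0.0168
finger_force: 108.3
```

```bash
python3 st.py R 45
```

```text
(array([0.02, 0.01, 1.08]), array([-0.08, -0.03, -0.  ]))
F tool [ 0.68 -0.84  1.65] M tool [0.267 0.21  0.001] [-0.318  0.252  1.877  0.274  0.624 -1.363] 14.425
```

>>> play_rows(
  motion=[
    [[0,0,0.3,0,0,0,1],[0,0,0.6,0,0,0,1],[0,0,0.8,0,0,0,1],[0,0,1.0,0,0,0,1],[0,0,1.0,0,0,0,1]],
  ],
)

```text
t: 15.05
ee_pos: [0.6011, -0.0925, 0.1718]
orientation: [[-0.688, 0.592, 0.42], [0.662, 0.749, 0.028], [-0.298, 0.297, -0.907]]
wrist_force: [0.0, 0.0, -2.3]
grip_width: 0.0169
finger_force: 108.3
```

```bash
python3 st.py R 45; python3 - <<'E'
o=__import__("numpy").array([.67,-.12])
import numpy as np
for p in (7,14,21,28,35,42):
    a=np.radians(p);print(p,(o-np.array([[np.cos(a),-np.sin(a)],[np.sin(a),np.cos(a)]])@o).round(3))
E
```

```text
(array([0.  , 0.02, 0.06]), array([-0.09, -0.05, -0.01]))
F tool [ 0.72 -0.67  2.13] M tool [ 0.295  0.268 -0.059] [-0.315  0.269  1.881  0.28   0.603 -1.369] 15.05
7 [-0.01  -0.083]
14 [-0.009 -0.166]
21 [ 0.001 -0.248]
28 [ 0.022 -0.329]
35 [ 0.052 -0.406]
42 [ 0.092 -0.479]
```

>>> play_rows(
  motion=[
    [[-0.01,-0.08,0,0,0,7,1],[-0.01,-0.165,0,0,0,14,1],[0,-0.25,0,0,0,21,1],[0.02,-0.33,0,0,0,28,1],[0.05,-0.405,0,0,0,35,1],[0.09,-0.48,0,0,0,42,1],[0.09,-0.48,0,0,0,42,1]],
  ],
)

```text
t: 15.92
ee_pos: [0.5971, -0.0958, 0.17]
orientation: [[-0.116, 0.9, 0.419], [0.993, 0.115, 0.028], [-0.023, 0.42, -0.907]]
wrist_force: [-1.1, -1.6, -3.1]
grip_width: 0.0167
finger_force: 108.5
```

```bash
python3 st.py R 87; python3 red.py R
```

```text
(array([0.04, 0.07, 0.08]), array([-0.14,  0.04,  0.08]))
F tool [-1.35 -2.43  2.29] M tool [ 0.786 -0.369 -0.033] [-0.324  0.268  1.889  0.287  0.599 -0.652] 15.925
wrist ([320.0, 217.5], 2) r 0.0289 ccw from upslope 10.1
```

>>> play_rows(
  motion=[
    [[0,-0.03,0,0,0,3,1],[0,-0.07,0,0,0,6,1],[0,-0.09,0,0,0,8,1],[0,-0.09,0,0,0,8,1]],
  ],
)

```text
t: 16.52
ee_pos: [0.5963, -0.0958, 0.1696]
orientation: [[0.01, 0.908, 0.419], [0.999, -0.024, 0.028], [0.036, 0.419, -0.907]]
wrist_force: [-4.1, -3.7, -2.5]
grip_width: 0.0166
finger_force: 108.6
```

```bash
python3 st.py R 95; python3 red.py R
```

```text
(array([0.03, 0.06, 0.08]), array([-0.14,  0.05,  0.06]))
F tool [-3.87 -4.7   0.43] M tool [ 1.126 -0.834 -0.119] [-0.325  0.267  1.891  0.289  0.598 -0.514] 16.525
```

>>> play_rows(
  motion=[
    [[0,-0.02,0,0,0,2,1],[0,-0.03,0,0,0,4,1],[0,-0.03,0,0,0,4,1]],
  ],
)

```text
t: 17.0
ee_pos: [0.5959, -0.0957, 0.1694]
orientation: [[0.074, 0.905, 0.419], [0.995, -0.094, 0.028], [0.065, 0.415, -0.908]]
wrist_force: [-3.6, -4.0, -2.6]
grip_width: 0.0167
finger_force: 108.6
```

```bash
python3 st.py R 99
```

```text
(array([0.02, 0.07, 0.07]), array([-0.16,  0.06,  0.07]))
F tool [-4.42 -3.96  0.72] M tool [ 1.089 -0.884 -0.095] [-0.325  0.267  1.892  0.289  0.597 -0.445] 17.0
```

>>> play_rows(
  motion=[
    [[0,-0.02,0,0,0,1.5,1],[0,-0.02,0,0,0,3,1],[0,-0.02,0,0,0,3,1]],
  ],
)

```text
t: 17.38
ee_pos: [0.5955, -0.0958, 0.1692]
orientation: [[0.12, 0.9, 0.419], [0.989, -0.145, 0.028], [0.085, 0.411, -0.908]]
wrist_force: [-4.6, -3.6, -3.2]
grip_width: 0.0166
finger_force: 108.8
```

```bash
python3 st.py R 102
```

```text
(array([0.03, 0.07, 0.07]), array([-0.18,  0.08,  0.15]))
F tool [-4.36 -4.93  0.89] M tool [ 1.128 -1.005 -0.424] [-0.325  0.267  1.893  0.288  0.597 -0.394] 17.375
```

>>> play_rows(
  motion=[
    [[0,0,0,0,0,0.6,1],[0,0,0,0,0,0.6,1],[0,0,0,0,0,0.6,1]],
  ],
)

```text
t: 17.75
ee_pos: [0.5955, -0.0958, 0.1692]
orientation: [[0.129, 0.899, 0.419], [0.988, -0.154, 0.028], [0.089, 0.41, -0.908]]
wrist_force: [-3.9, -4.2, -2.5]
grip_width: 0.0168
finger_force: 108.9
```

```bash
python3 st.py R 102.6
```

```text
(array([0.03, 0.07, 0.07]), array([-0.18,  0.09,  0.19]))
F tool [-4.88 -3.91  0.48] M tool [ 1.133 -1.062 -0.568] [-0.325  0.267  1.893  0.288  0.597 -0.384] 17.75
```

>>> play_rows(
  motion=[
    [[0,0,0,0,0,0.4,1],[0,0,0,0,0,0.4,1],[0,0,0,0,0,0.4,1]],
  ],
)

```text
t: 18.12
ee_pos: [0.5954, -0.0958, 0.1691]
orientation: [[0.135, 0.898, 0.418], [0.987, -0.161, 0.028], [0.092, 0.409, -0.908]]
wrist_force: [-4.9, -4.0, -2.9]
grip_width: 0.0167
finger_force: 108.9
```

```bash
python3 st.py R 103
```

```text
(array([0.03, 0.07, 0.07]), array([-0.19,  0.1 ,  0.2 ]))
F tool [-4.9  -4.96  0.49] M tool [ 1.135 -1.067 -0.636] [-0.325  0.267  1.893  0.288  0.597 -0.377] 18.125
```

>>> play_rows(
  motion=[
    [[0,0.03,0,0,0,-4,1],[0,0.08,0,0,0,-8,1],[0,0.08,0,0,0,-8,1],[0,0.08,-0.7,0,0,-8,1],[0,0.08,-1.5,0,0,-8,1],[0,0.08,-3,0,0,-8,1],[0,0.08,-6,0,0,-8,1],[0,0.08,-11,0,0,-8,1],[0,0.08,-11,0,0,-8,1],[0,0.08,-11,0,0,-8,1]],
  ],
)

```text
t: 19.38
ee_pos: [0.5508, -0.0989, 0.2708]
orientation: [[0.012, 0.906, 0.422], [0.999, -0.026, 0.027], [0.036, 0.421, -0.906]]
wrist_force: [-0.6, 0.3, -3.3]
grip_width: 0.0167
finger_force: 108.5
```

```bash
python3 red.py L;python3 red.py R; python3 - <<'E'
from h import *
s=readout.observe();print(s["ee_pos"],s["joints"].round(3),s["grip_width"])
f=grab("wrist","w7.png")
# tray outline from w1 (taken before): report tray rim corners at rim height z=.024+.018
E
```

```text
wrist ([271.9, 30.1], 61) r 0.0088 ccw from upslope 43.8
wrist ([288.0, 34.0], 90) r 0.0208 ccw from upslope 4.7
wrist ([294.8, 186.8], 85) r 0.0153 ccw from upslope -3.6
[ 0.55042887 -0.0984977   0.2683495 ] [-0.367  0.09   1.825  0.239  0.844 -0.472] 0.016803614341625868
```

```bash
python3 - <<'E'
from h import *
Rd=R.from_euler('z',-3.1,degrees=True).as_matrix()@np.diag([-1,1,-1.])
p,r=toward([.4345,.342,.27],Rd);print(p,r)
for i in range(1,12): print((p*i/11).round(1).tolist(),(r*i/11).round(1).tolist())
E
```

```text
[ 43.9  -11.61  -3.72] [ 21.29  17.2  -86.52]
[4.0, -1.1, -0.3] [1.9, 1.6, -7.9]
[8.0, -2.1, -0.7] [3.9, 3.1, -15.7]
[12.0, -3.2, -1.0] [5.8, 4.7, -23.6]
[16.0, -4.2, -1.4] [7.7, 6.3, -31.5]
[20.0, -5.3, -1.7] [9.7, 7.8, -39.3]
[23.9, -6.3, -2.0] [11.6, 9.4, -47.2]
[27.9, -7.4, -2.4] [13.5, 10.9, -55.1]
[31.9, -8.4, -2.7] [15.5, 12.5, -62.9]
[35.9, -9.5, -3.0] [17.4, 14.1, -70.8]
[39.9, -10.6, -3.4] [19.4, 15.6, -78.7]
[43.9, -11.6, -3.7] [21.3, 17.2, -86.5]
```

>>> play_rows(
  motion=[
    [[4,-1.1,-0.3,1.9,1.6,-7.9,1],[8,-2.1,-0.7,3.9,3.1,-15.7,1],[12,-3.2,-1,5.8,4.7,-23.6,1],[16,-4.2,-1.4,7.7,6.3,-31.5,1],[20,-5.3,-1.7,9.7,7.8,-39.3,1],[23.9,-6.3,-2,11.6,9.4,-47.2,1],[27.9,-7.4,-2.4,13.5,10.9,-55.1,1],[31.9,-8.4,-2.7,15.5,12.5,-62.9,1],[35.9,-9.5,-3,17.4,14.1,-70.8,1],[39.9,-10.6,-3.4,19.4,15.6,-78.7,1],[43.9,-11.6,-3.7,21.3,17.2,-86.5,1],[43.9,-11.6,-3.7,21.3,17.2,-86.5,1]],
  ],
)

```text
t: 21.12
ee_pos: [0.4351, 0.3455, 0.2692]
orientation: [[-0.999, 0.05, 0.001], [0.05, 0.999, 0.0], [-0.001, 0.0, -1.0]]
wrist_force: [-0.3, -0.5, -2.1]
grip_width: 0.0171
finger_force: 108.5
```

>>> play_rows(
  motion=[
    [[0,0,0,0,0,0,1],[0,0,0,0,0,0,1]],
  ],
)

```text
t: 21.38
ee_pos: [0.4351, 0.3407, 0.2701]
orientation: [[-0.998, 0.056, 0.002], [0.056, 0.998, -0.002], [-0.002, -0.002, -1.0]]
wrist_force: [0.8, 0.7, -2.0]
grip_width: 0.0166
finger_force: 108.6
```

```bash
python3 - <<'E'
from h import *
Rd=R.from_euler('z',-3.1,degrees=True).as_matrix()@np.diag([-1,1,-1.])
print(toward([.4357,.3426,.0935],Rd)); f=grab("wrist","w8.png");print(readout.observe()["wrist_force"])
for c in blobs(f,(5,150,80),(20,255,255),3000): print(c[:3],c[3][1:])
E
```

```text
(array([-0.02,  0.22, 17.66]), array([-0.09,  0.1 , -0.12]))
[ 0.30594405 -0.20863567 -2.10749708]
([406.4, 139.8], 67719, [0, 0, 560, 407]) ((406.0, 559.0), 90.0)
([281.1, 275.4], 8085, [255, 192, 53, 172]) ((171.0, 52.0), 90.0)
```

View pics/w8.png

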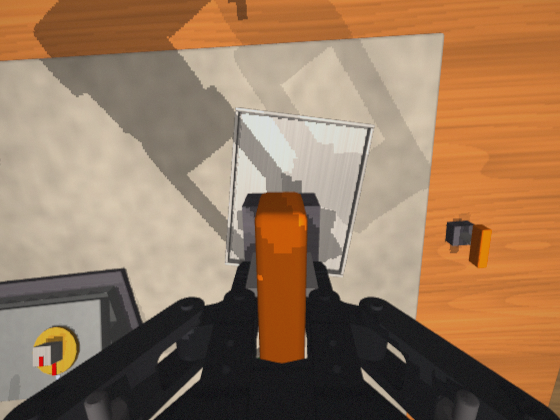

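>>> play_rows(
  motion=[
    [[0,0.2,5,0,0,0,1],[0,0.2,10,0,0,0,1],[0,0.2,14,0,0,0,1],[0,0.2,16.2,0,0,0,1],[0,0.2,17,0,0,0,1],[0,0.2,17.4,0,0,0,1],[0,0.2,17.6,0,0,0,1],[0,0.2,17.6,0,0,0,1]],
  ],
)

```text
t: 22.42
ee_pos: [0.4362, 0.3439, 0.0955]
orientation: [[-0.998, 0.055, 0.004], [0.055, 0.998, 0.0], [-0.004, 0.0, -1.0]]
wrist_force: [-0.3, -0.0, -1.3]
grip_width: 0.0169
finger_force: 108.6
```

>>> play_rows(
  motion=[
    [[0,0,0.05,0,0,0,1],[0,0,0.1,0,0,0,1],[0,0,0.1,0,0,0,1]],
  ],
)

```text
t: 22.8
ee_pos: [0.4356, 0.3437, 0.0937]
orientation: [[-0.999, 0.055, 0.002], [0.055, 0.999, -0.001], [-0.002, -0.001, -1.0]]
wrist_force: [0.3, 0.4, -3.2]
grip_width: 0.0167
finger_force: 108.6
```

>>> play_rows(
  motion=[
    [[0,0,0.05,0,0,0,1],[0,0,0.1,0,0,0,1],[0,0,0.1,0,0,0,1]],
  ],
)

```text
t: 23.18
ee_pos: [0.4358, 0.3436, 0.0935]
orientation: [[-0.999, 0.055, 0.003], [0.055, 0.999, -0.001], [-0.003, -0.001, -1.0]]
wrist_force: [-1.4, -2.0, 6.6]
grip_width: 0.0166
finger_force: 109.8
```

>>> play_rows(
  motion=[
    [[0,0,0,0,0,0,0.4],[0,0,0,0,0,0,0],[0,0,0,0,0,0,-0.5],[0,0,0,0,0,0,-1],[0,0,0,0,0,0,-1],[0,0,0,0,0,0,-1],[0,0,-3,0,0,0,-1],[0,0,-8,0,0,0,-1],[0,0,-14,0,0,0,-1],[0,0,-18,0,0,0,-1],[0,0,-18,0,0,0,-1],[0,0,-18,0,0,0,-1]],
  ],
  newtons=40,
)

```text
t: 24.68
ee_pos: [0.4347, 0.3434, 0.272]
orientation: [[-0.999, 0.055, 0.001], [0.055, 0.999, -0.002], [-0.001, -0.001, -1.0]]
wrist_force: [0.2, -0.8, 0.3]
grip_width: 0.0854
finger_force: 0.0
```

```bash
python3 - <<'E'
from h import *
f=grab("wrist","w9.png");s=readout.observe();print(s["ee_pos"],s["grip_width"],s["wrist_force"],s["t"])
for c in blobs(f,(5,150,80),(20,255,255),1000): print(c)
# block dark side, tray corners from w8 at rim height
import pickle
for u,v in((238,110),(372,127),(342,275),(230,262)): print(onz(f,u,v,.042).round(3))
n,u,B=rackframe()
for H in(HL,HR):
    F0=H-n*.018
    for nm in("scene","wrist","top"):
        g=grab(nm)
        q=proj(g,F0+u*.02);print(nm,q.round())
E
```

```text
[0.43431708 0.34313826 0.27110894] 0.08510887487837582 [-0.22275798  0.15573826 -0.33189641] 24.725
([399.2, 123.7], 64072, [0, 0, 560, 379], ((279.5, 189.0), (378.0, 559.0), 90.0))
([281.6, 190.0], 1546, [272, 149, 20, 84], ((281.5, 190.5), (83.0, 19.0), 90.0))
([448.0, 403.6], 1417, [422, 380, 55, 40], ((449.0, 399.5), (54.0, 39.0), -0.0))
[0.349 0.298 0.042]
[0.377 0.453 0.042]
[0.571 0.42  0.042]
[0.543 0.268 0.042]
scene [233. 215.]
wrist [ 53. 366.]
top [295. 162.]
scene [210. 187.]
wrist [-56. 377.]
top [338. 159.]
```

```bash
python3 -c "
from rig import robot
print(robot.sign_off())"
```

```text
the job is handed in; nothing more can be done
None
```

I turned both screws to their stops (about 0.84 N m left, 0.64 N m right), stood the key upright in the tray and handed the job in at about 25 s; the sign-off gave no verdict.

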